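# Scan the tag of a parcel on a coasting packing turntable

## Robot

A 6-joint arm with a two-finger parallel gripper is mounted at the origin on the work surface. World frame = base frame: x ahead of the robot, y to its left, z up, the work surface at z = 0. Lengths are in m, angles in degrees, forces in N, time in s.
With the tool pointing down it reaches from about 0.35 to 0.875 m from the base axis. Payload 4.2 kg.
Tool frame: the origin (TCP) lies between the finger pads, 19 mm behind the fingertips; this is the grasp point; y points along the fingers, z is the direction in which the jaws open and shut, and the axes are right-handed (so a half turn about y gives the same grasp; the last joint's range is limited). The gripper opens to 87 mm and grips with 3 to 60 N. Pads are 19 mm wide; open, the fingers measure 117 mm over their backs; the gripper's body (75 mm by 190 mm) begins 51 mm behind the grasp point.
Start: joints at [79.618, 22.042, 0.453, 0, -68.411, -14.817], TCP at [0.266, 0.566, 0.241] pointing down, gripper open.
Joint ranges: [-179.83, 179.83], [-69.29, 118.12], [-61.27, 80.66], [-181.25, 117.63], [-171.15, -9.14], [-177.46, 177.46]. Speed limits (degrees/s): [159.86, 159.86, 180, 180, 180, 180].

## Interface

Orientations are given as [roll, pitch, yaw] about the fixed x, y, z axes, in that order (R = Rz(yaw) Ry(pitch) Rx(roll)).
In Python, from workcell import env gives the robot as it stands. The module is installed in compiled form; this text tells all that it offers. Calls block until the motion is done:
- env.goto(position, orientation): joint-space move of the TCP to a pose.
- env.move_straight(position, rotation=None, rate=0.15, force_limit=None): straight line of the TCP; rotation=None keeps the orientation; rate is the mean speed in m/s. With force_limit (N) it stops when the force on the tool has changed by that much, and returns True; else False.
- env.set_joints(angles): joint-space move.
- env.gripper_to(opening, grasp_force=None): opening from 0.0 (shut) to 1.0 (fully open); grasp_force is the grip in N (None keeps the last); returns when the fingers have stopped.
- env.dwell(seconds).
- env.inverse_kinematics(position, orientation): joint angles nearest the present ones, or None.
- env.read_state(): the state.
- env.grab_frame(name): name is "side" or "top" or "wrist"; returns a dict with "image" (400x640x3 uint8, blue, green, red), "fx", "fy", "cx", "cy" (pixels), "position" and "orientation" of the camera in the world. Camera axes: x right, y up, looking along -z (the intrinsics and any distortion apply to the point x, -y, -z); pixel columns grow to the right and rows downward; lengths in m; the calibration is good to about 2 mm. A picture is of the moment at which its call begins. There is no depth.
A pose or a line that the arm cannot do raises env.Unreachable and nothing moves.
- env.close_job(): hands the job in, once; it reports no verdict.
Trained networks look in a picture, given as the dict that the camera call returned (one of the last four; its "shot" number tells which), for a name from the list of things; names that differ only in an ending like _2 or _b are one class to them, and where a whole thing is asked for, a point or a joint stands for the part that bears it (a point fixed in the world has none). Each returns a list of dicts, best first, with "score" (0 to 1); they miss things now and then, are a little off and sometimes report something else, mostly with a low value. They report only what shows in the picture. A call takes as long as a camera call. They do not tell look-alikes from the thing itself.
- env.search_frame(picture, thing): "xyz" ([x, y, z] in m, in world coordinates, good to about 4 mm: the middle of the surface that is visible of it).
- env.trace(picture, thing): "mask" (400x640 bool, what is visible of it).
The state is a dict: "clock": time; "joint_positions": joint angles; "qvel": joint speeds; "joint_torque": joint torques, N m; "position": TCP position; "tool_rot": TCP orientation; "force": force on the tool from outside, world axes, zero at the start; "wrist_torque": the same for the moment, N m; "opening": opening from 0.0 (shut) to 1.0 (fully open).
Only numpy, scipy, OpenCV 4.12 (cv2) and the standard library are available. Lean on these libraries where they do the work, as an engineer would, in place of code of your own. Each camera call takes 0.05 s, during which the arm holds its last target. There are 200 camera calls.

## Task

Push the orange post of the packing turntable so that the disc, with the parcel lying on it, turns freely on its own at about a quarter of a turn per second, either way round. Then follow the parcel's yellow tag with the gripper, as a scanner would: hover straight above it, the fingertips some 5 cm over the tag and the tool centre never more than 3 cm off it sideways, for five seconds on end while the disc coasts untouched and is still clearly turning, and stay with it until the disc has come to rest by itself, ending with the gripper still hovering over the tag. Do not touch or shift the parcel, do not whirl the disc, and leave the other things on the bench alone.

Things in the scene. Friction and masses are not known exactly. Their poses are not given: they have to be found in the camera images.
- stand: round grey foot of the turntable, fixed to the bench, 260 mm across and 28 mm high with its hub; origin at the centre of its underside, on the disc's vertical axis, z up. It carries the disc: aluminium with a black rubber top, 360 mm across, its top 42 mm above the bench, about 1.9 kg.
- axis (a point): point on the disc's axis at the height of its top, 42 mm above the bench
- turntable (a joint): angle of the disc about its vertical axis in rad, 0 at the start, growing counterclockwise seen from above; no end stops, counts on past a full turn. Inertia with post and parcel about 0.034 kg m2 (varies by a quarter); bearing friction about 0.003 N m plus 0.0008 N m s/rad, so the disc once let go slows by roughly 0.1 rad/s each second and from 1.5 rad/s turns on for 12 to 20 s
- post (a point): centre of the upper end of the orange upright push post, a fixed part of the disc: 30 mm diameter, 65 mm tall from the disc's top to 107 mm above the bench, 140 mm from the axis. At the start it stands on the robot's side of the disc.
- nest (a point): point on the top of the disc between two white lines, 55 mm from the axis on the far side from the post: nominal place of the parcel's centre; x points away from the post, outward. Turns with the disc.
- parcel: loose cardboard parcel 120 x 90 x 50 mm (x, y, z), about 0.45 kg, lying flat on the disc near the nest point (within 15 mm; up to 35 mm is tolerated later); origin at the centre of its underside, z up. It is held only by friction and rides along with the disc.
- tag (a point): centre of the yellow tag with black bars, 44 x 44 mm, on the parcel's top face 30 mm along the parcel's x from its centre, about 85 mm from the disc's axis and 92 mm above the bench; z up
- tape_gun: red hand tape dispenser with a 100 mm roll of amber tape, lying on the bench; loose, leave alone; origin at the middle of the roll's underside
- spray: white bottle with blue cap, 56 mm diameter, 160 mm tall; loose, leave alone; origin at the centre of its underside
- tape_roll: green tape roll, 96 mm outside, 48 mm high, lying flat; loose, leave alone; origin at the centre of its underside
- knife: screwdriver with a yellow handle lying on the bench; loose, leave alone; origin under its middle
Mind the look-alikes: they are no part of the job. What is shaped like the parcel but blue or purple is not meant.

How it is judged:
By the outcome, as a careful person would: the job done as asked, in the order asked, and still so for the second after the job is handed in, with the robot touching nothing.
It also fails if it takes over 67 s, if anything falls off the work surface, if the arm or the gripper's body presses on something with over 40 N, if the wrist force passes 120 N, or if a joint passes its speed limit or range.

## Working session

There is one attempt and no reset: what is moved stays moved. The work goes in short steps, each a Python script; the robot and the scene stay as the last script left them, time stands still between calls to the robot, and variables do not carry over. Pictures are saved under pics/ and viewed, about 8 in all and at most 12, crops included, and the job is handed in when it is done.

```bash
mkdir -p pics
python3 - <<'E'
from workcell import env
import cv2,numpy as np
s=env.read_state();print(s)
fs={n:env.grab_frame(n) for n in("top","side")}
for n,f in fs.items():
    cv2.imwrite(f"pics/{n}0.png",f["image"]);print(n,[f[k] for k in f if k!="image"])
for n,f in fs.items():
    for t in("post","tag","parcel","stand","axis","nest","tape_gun","spray","tape_roll","knife"):
        try:print(n,t,[(np.round(d["xyz"],3),round(d["score"],2)) for d in env.search_frame(f,t)[:3]])
        except Exception as e:print(n,t,e)
print(env.read_state()["clock"])
E
```

```text
{'clock': 0.0, 'joint_positions': array([ 7.96193848e+01,  2.20897878e+01,  3.82521458e-01, -3.05828066e-02,
       -6.84124790e+01, -1.48162217e+01]), 'qvel': array([ 0.07497136,  0.00248575,  0.01590166, -0.0416511 ,  0.00642135,
        0.02492357]), 'joint_torque': array([ 5.05344560e-04, -3.90665138e+01,  1.87392211e+01,  4.21948045e+00,
        1.09145712e-02, -1.86951420e-04]), 'position': array([0.26582088, 0.56504223, 0.24018443]), 'tool_rot': array([-8.98769674e+01,  3.15259028e-03,  1.54791885e+02]), 'force': array([ 0.11952675,  0.0877524 , -0.77857689]), 'wrist_torque': array([-0.0245576 , -0.00545947,  0.03667536]), 'opening': 0.9991109233351916}
top [450.5091840002377, 450.5091840002377, 321.6155343309734, 206.14558186093814, array([ 0.13379504, -0.00340606,  1.64115336]), array([ 11.8366384 ,   0.3435808 , -91.24851028]), 1]
side [485.08583809829787, 485.08583809829787, 313.8030851213862, 206.19941276603205, array([0.07901252, 1.31454736, 1.20027521]), array([  51.32172684,   -1.15683002, -162.77426039]), 2]
top post [(array([ 0.565, -0.094,  0.043]), 0.75)]
top tag [
[... 757 characters left out ...]
, -0.024,  0.094]), 0.23)]
side tag [(array([ 0.224, -0.294,  0.047]), 0.96), (array([0.641, 0.322, 0.052]), 0.88), (array([ 0.62 , -0.025,  0.086]), 0.62)]
side parcel [(array([ 0.223, -0.291,  0.048]), 0.82), (array([0.646, 0.323, 0.05 ]), 0.75), (array([ 0.626, -0.025,  0.091]), 0.66)]
side stand [(array([ 0.581, -0.053,  0.039]), 0.62), (array([0.424, 0.441, 0.019]), 0.5)]
side axis [(array([ 0.579, -0.05 ,  0.044]), 0.85)]
side nest [(array([ 0.577, -0.048,  0.036]), 0.77)]
side tape_gun [(array([0.576, 0.494, 0.047]), 0.72)]
side spray [(array([ 0.406, -0.452,  0.078]), 0.93)]
side tape_roll [(array([ 0.568, -0.464,  0.03 ]), 0.68)]
side knife [(array([0.425, 0.441, 0.024]), 0.81)]
1.1
```

View pics/top0.png

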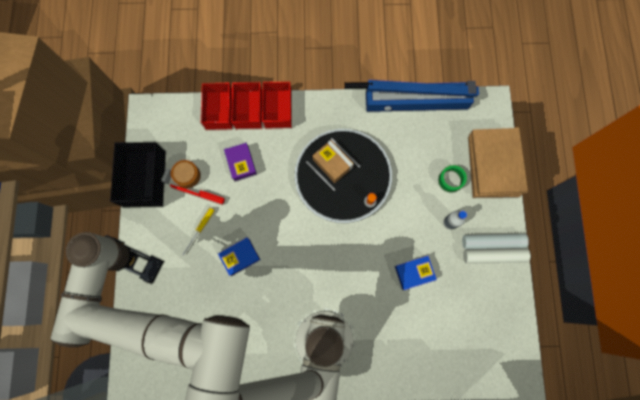

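View pics/side0.png

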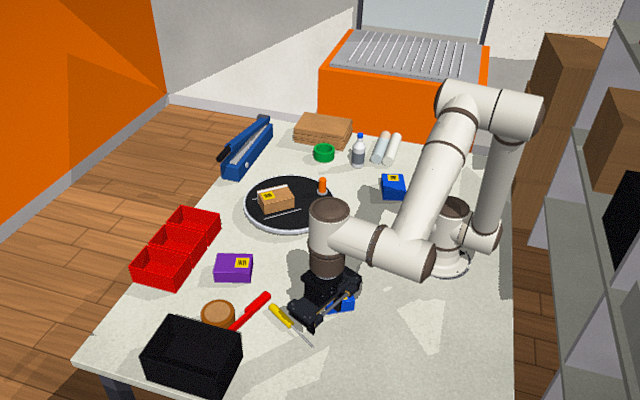

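The cameras disagree: top puts the axis at about (0.564, -0.095), side at (0.579, -0.05). I'll check the projection against the known TCP and base, then use the wrist camera as the third view.

```bash
cat > h.py <<'E'
import numpy as np,cv2
from scipy.spatial.transform import Rotation as R
def proj(f,p):
    c=R.from_euler('xyz',f["orientation"],degrees=True).inv().apply(np.atleast_2d(p)-f["position"])
    return np.c_[f["fx"]*c[:,0]/-c[:,2]+f["cx"], f["cy"]+f["fy"]*c[:,1]/c[:,2]]
def ray(f,u,v,z):
    d=R.from_euler('xyz',f["orientation"],degrees=True).apply([(u-f["cx"])/f["fx"],-(v-f["cy"])/f["fy"],-1])
    return f["position"]+d*(z-f["position"][2])/d[2]
E
python3 - <<'E'
from workcell import env
import numpy as np,cv2
from h import *
print(R.from_euler('xyz',env.read_state()["tool_rot"],degrees=True).as_matrix().round(2))
ims=[]
for n in("top","side"):
    f=env.grab_frame(n);print(f.keys())
    s=env.read_state()
    im=f["image"].copy()
    Rt=R.from_euler('xyz',s["tool_rot"],degrees=True).as_matrix()
    tip=s["position"]+.019*Rt[:,1]
    for p,c in((s["position"],(0,0,255)),(tip,(255,0,255)),((0,0,0),(0,255,0))):
        q=proj(f,p)[0];print(n,q);cv2.drawMarker(im,tuple(int(x) for x in q),c,0,10,1)
    for c,xy in(((0,255,255),(.564,-.095)),((255,255,0),(.579,-.05))):
        t=np.linspace(0,6.28,60)
        pts=np.c_[xy[0]+.18*np.cos(t),xy[1]+.18*np.sin(t),0*t+.042]
        cv2.polylines(im,[proj(f,pts).astype(np.int32)],True,c,1)
    ims.append(im)
f=env.grab_frame("wrist");print(f["position"],f["orientation"],f["fx"])
cv2.imwrite("pics/chk.png",np.vstack([i[60:360,:] for i in ims]))
E
```

```text
[[-0.9   0.   -0.43]
 [ 0.43  0.   -0.9 ]
 [-0.   -1.   -0.  ]]
dict_keys(['image', 'fx', 'fy', 'cx', 'cy', 'position', 'orientation', 'shot'])
top [140.1150997  261.10830471]
top [142.53410583 261.62641942]
top [324.28396187 339.58322079]
dict_keys(['image', 'fx', 'fy', 'cx', 'cy', 'position', 'orientation', 'shot'])
side [323.41003348 314.18423189]
side [323.16295674 319.05599639]
side [438.17838448 255.36458815]
[0.33653396 0.53296778 0.3847234 ] [-1.65636731e+01 -1.37156348e-02 -1.15229896e+02] 348.7036954726213
```

View pics/chk.png

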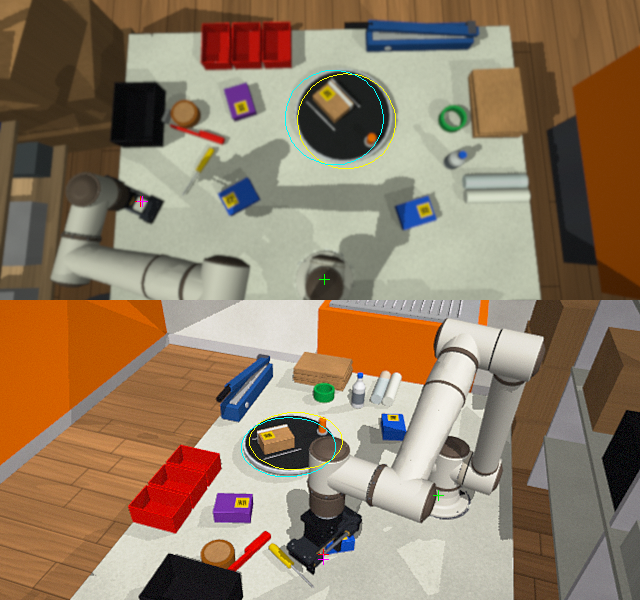

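Run:
```python
from workcell import env
import numpy as np,cv2
from h import *
env.gripper_to(0.0)
env.goto([.44,0.0,.36],[-90,0,135])
f=env.grab_frame("wrist");s=env.read_state();print(s["clock"],s["position"],s["joint_positions"].round(1))
print(f["position"],f["orientation"],"fwd",R.from_euler('xyz',f["orientation"],degrees=True).apply([0,0,-1]))
for t in("post","tag","parcel","axis"):
    print(t,[(np.round(d["xyz"],3),round(d["score"],2),proj(f,d["xyz"])[0].round()) for d in env.search_frame(f,t)[:3]])
cv2.imwrite("pics/w1.png",f["image"])
np.save("w1.npy",np.array([f],dtype=object),allow_pickle=True)
f=env.grab_frame("top");np.save("t1.npy",np.array([f],dtype=object),allow_pickle=True)
```

```text
4.9833 [0.44021148 0.00062366 0.35967443] [ 21.4  -0.4 -11.1  -0.  -79.4  23.7]
[ 0.49533171 -0.05391153  0.50314564] [-1.65761813e+01 -4.64708370e-02 -1.34975009e+02] fwd [-0.20236787  0.20109253 -0.95844094]
post [(array([ 0.527, -0.041,  0.045]), 0.96, array([295.,  90.]))]
tag [(array([ 0.62 , -0.036,  0.093]), 0.75, array([225.,  27.])), (array([ 0.247, -0.309,  0.048]), 0.68, array([605.,  97.]))]
parcel [(array([ 0.25 , -0.307,  0.05 ]), 0.88, array([603.,  96.])), (array([ 0.619, -0.035,  0.096]), 0.63, array([224.,  28.])), (array([0.653, 0.29 , 0.047]), 0.55, array([ 59., 202.]))]
axis [(array([ 0.524, -0.037,  0.045]), 0.97, array([294.,  94.]))]
```

View pics/w1.png

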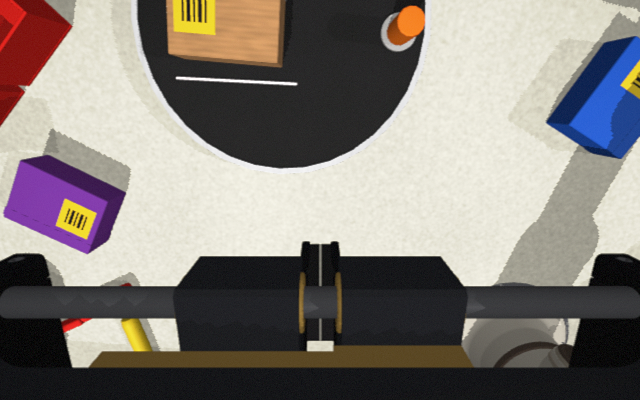

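Run:
```python
import numpy as np
from h import *
from scipy.optimize import least_squares
f=np.load("w1.npy",allow_pickle=True)[0];t=np.load("t1.npy",allow_pickle=True)[0]
print("tip proj",proj(f,[.4402,.0006,.3407]), proj(f,[.4402,.0006,.3597]))
px=[(134,20),(150,75),(190,130),(230,157),(285,169),(340,155),(385,118),(410,80),(425,20)]
P=np.array([ray(f,u,v,.042)[:2] for u,v in px])
r=least_squares(lambda c:np.hypot(*(P-c[:2]).T)-c[2],[.57,-.07,.18]);print("wrist circle",r.x,r.fun.round(4))
for n,uv,z in(("tag",(194,10),.092),("post top",(411,21),.107),("post base",(397,37),.042),("purple tag",(76,217),.05)):print(n,ray(f,*uv,z))
hsv=cv2.cvtColor(t["image"],cv2.COLOR_BGR2HSV)
m=cv2.inRange(hsv,(5,170,120),(18,255,255));m[:150]=0;m[230:]=0;m[:,:300]=0;m[:,400:]=0
n,_,st,c=cv2.connectedComponentsWithStats(m);print("top orange",st,c)
print("top: tag",ray(t,328,154,.092),"post",ray(t,372,197,.107),"rim LRTB",ray(t,295,174,.042),ray(t,393,174,.042),ray(t,345,128,.042),ray(t,345,218,.042))
print("purple",ray(t,241,167,.05))
```

```text
tip proj [[320.42891927 259.38652124]] [[320.5236635  277.48628049]]
wrist circle [ 0.59071345 -0.08120803  0.17270576] [ 0.0004 -0.0008 -0.0008  0.0006  0.0017  0.0001 -0.002  -0.0003  0.0012]
tag [ 0.65384488 -0.02505764  0.092     ]
post top [ 0.48452715 -0.17557156  0.107     ]
post base [ 0.48145685 -0.17217526  0.042     ]
purple tag [0.62322145 0.2899877  0.05      ]
top orange [[     0      0    640    400 255930]
 [   368    193      8     11     70]] [[319.4858516  199.50049623]
 [371.22857143 197.68571429]]
top: tag [ 0.6498475 -0.0283539  0.092    ] post [ 0.48401706 -0.17781856  0.107     ] rim LRTB [0.59228152 0.09425039 0.042     ] [ 0.58380766 -0.26626059  0.042     ] [ 0.76738374 -0.09562733  0.042     ] [ 0.42347208 -0.08446886  0.042     ]
purple [0.62137762 0.29223161 0.05      ]
```

My own pixel rays from the top and wrist cameras agree: tag about (0.652, -0.027), post (0.484, -0.177), axis (0.591, -0.085), with radii of 0.084 and 0.140 as expected. The networks' xyz values don't fit these rays, so I won't use them. Next I approach behind the post.

```bash
cat >> h.py <<'E'
A=np.array([.591,-.085]);th=np.radians(221+25)
u=np.array([np.cos(th),np.sin(th)]);d=np.array([-u[1],u[0]])
YAW=156.
def fp(s,z,rad=.136): return np.r_[A+rad*u+s*d,z]   # point on the push line
E
python3 - <<'E'
from workcell import env
from h import *
c=lambda:env.read_state()["clock"]
print(c());env.goto(fp(-.09,.2),[-90,0,YAW]);print(c())
env.move_straight(fp(-.09,.089),rate=.1);s=env.read_state();print(s["clock"],s["position"],fp(-.09,.089),s["force"])
f=env.grab_frame("wrist");im=f["image"].copy();cv2.circle(im,tuple(int(x) for x in proj(f,[.4845,-.1765,.107])[0]),3,(255,0,0),-1);cv2.imwrite("pics/w2.png",im)
E
```

```text
5.2333
6.1667
7.425 [ 0.45399218 -0.17264277  0.0895763 ] [ 0.45346473 -0.17263588  0.089     ] [ 0.52832928 -0.72722042 -0.7528113 ]
```

View pics/w2.png

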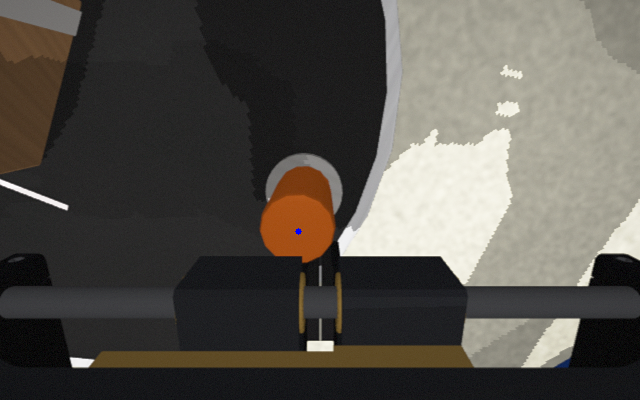

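Post sits where computed, dead ahead of the fingertips at (298, 231). Push, lift, open, then measure.

```bash
cat >> h.py <<'E'
def yellow(f,z=.092,near=None):
    """candidate yellow tags -> world xy at height z (list of xy, area)"""
    hsv=cv2.cvtColor(f["image"],cv2.COLOR_BGR2HSV)
    m=cv2.inRange(hsv,(22,130,110),(34,255,255))
    m=cv2.morphologyEx(m,cv2.MORPH_CLOSE,np.ones((9,9),np.uint8)) 
    cs,_=cv2.findContours(m,cv2.RETR_EXTERNAL,cv2.CHAIN_APPROX_NONE)
    o=[]
    for c in cs:
        a=cv2.contourArea(c)
        if a<30: continue
        (x,y),_,_=cv2.minAreaRect(c)
        p=ray(f,x,y,z)[:2]; r=np.hypot(*(p-A))
        if .05<r<.12: o.append((a,p,(x,y)))
    return max(o,key=lambda q:q[0]) if o else None
E
python3 - <<'E'
from workcell import env
from h import *
import json
c=lambda:env.read_state()["clock"]
env.move_straight(fp(-.09,.089,.131),rate=.05)
t=c();env.move_straight(fp(.04,.089,.131),rate=.125);print("push",c()-t,env.read_state()["force"])
t=c();env.move_straight(fp(.04,.161,.131),rate=.25);print("lift",c()-t)
D=[]
for k in range(4):
    if k==2: t=c();env.gripper_to(1.0);print("open",c()-t)
    t=c();f=env.grab_frame("top");q=yellow(f)
    cv2.imwrite(f"pics/p{k}.png",f["image"])
    if q: D.append((t,*q[1]));print(round(t,3),q,np.degrees(np.arctan2(*(q[1]-A)[::-1])),np.hypot(*(q[1]-A)))
    else: print(t,None)
    env.dwell(.15)
json.dump(D,open("D.json","w"))
E
```

```text
push 1.1917000000000009 [-0.56922051  0.35103355 -0.18396605]
lift 0.4415999999999993
9.3583 None
9.5583 None
open 1.5167000000000002
11.275 None
11.475 None
```

Run:
```python
import cv2,numpy as np
ims=[cv2.imread(f"pics/p{k}.png")[110:240,270:430] for k in range(4)]
ims=[cv2.resize(i,None,fx=2.4,fy=2.2) for i in ims]
cv2.imwrite("pics/p.png",np.vstack([np.hstack(ims[:2]),np.hstack(ims[2:])]))
for i in ims:
  h=cv2.cvtColor(i,cv2.COLOR_BGR2HSV);m=(h[...,0]>18)&(h[...,0]<36)&(h[...,1]>100);print(m.sum(),h[m].mean(0) if m.any() else 0)
```

```text
0 0
185 [ 22.37297297 157.25405405 146.78918919]
7 [ 21.71428571 104.28571429  38.        ]
3 [ 22.33333333 102.33333333  38.33333333]
```

View pics/p.png

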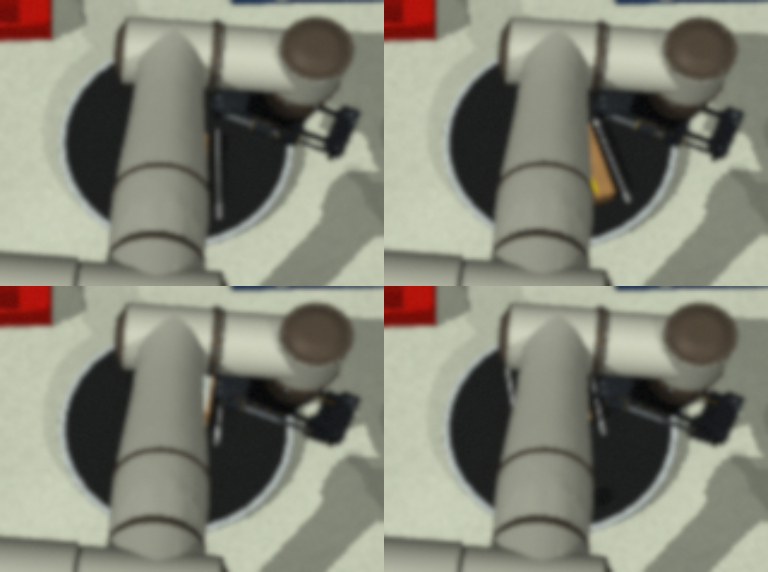

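```bash
sed -i 's/(22,130,110),(34,255,255)/(21,140,60),(36,255,255)/' h.py
python3 - <<'E'
from workcell import env
from h import *
import json
f=np.load("w1.npy",allow_pickle=True)[0];q=yellow(f);print("w1 check",q)
c=lambda:env.read_state()["clock"]
t=c();env.move_straight(np.r_[A-.05*d,.28],rate=.25);print("mv",c()-t)
D=[]
for k in range(7):
    t=c();f=env.grab_frame("wrist");q=yellow(f)
    cv2.imwrite(f"pics/v{k}.png",f["image"])
    if q:
        a=np.degrees(np.arctan2(*(q[1]-A)[::-1]));D.append((t,*q[1]));print(round(t,3),q[0],np.round(q[1],3),np.round(q[2]),round(a,1),np.hypot(*(q[1]-A)).round(4))
    else: print(t,None)
    env.dwell(.1)
json.dump(D,open("D.json","w"))
ims=[cv2.resize(cv2.imread(f"pics/v{k}.png"),(400,250)) for k in(0,6)]
cv2.imwrite("pics/v.png",np.vstack(ims))
E
```

```text
w1 check (1325.5, array([ 0.64963077, -0.01988066]), (194.0, 17.0))
mv 0.9416999999999991
12.617 2009.0 [0.579 0.005] [240. 181.] 97.7 0.0907
12.767 1956.0 [0.562 0.001] [251. 195.] 108.4 0.091
12.917 1882.5 [ 0.547 -0.005] [264. 207.] 119.1 0.0911
13.067 1825.5 [ 0.533 -0.015] [280. 215.] 129.5 0.091
13.217 1790.0 [ 0.522 -0.027] [295. 220.] 139.9 0.0908
13.367 1770.0 [ 0.513 -0.04 ] [311. 223.] 150.1 0.0905
13.517 1772.0 [ 0.506 -0.054] [327. 223.] 160.2 0.0902
```

View pics/v.png

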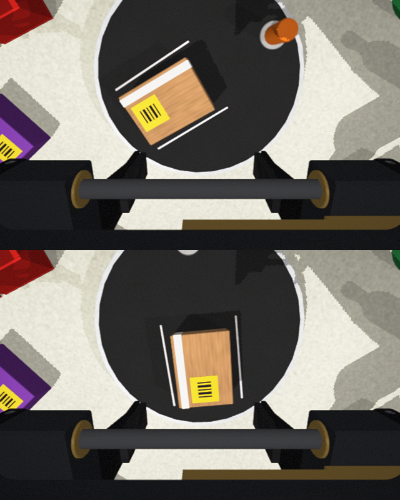

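Disc is turning at about 1.2 rad/s, slowing by about 0.09 rad/s² (roughly 1.6 at release), and the tag shows clearly between the open fingers. Starting the follow, with a short stretch first to check it.

```bash
cat > track.py <<'E'
from workcell import env
from h import *
import json,sys
dur=float(sys.argv[1]);c=lambda:env.read_state()["clock"]
D=json.load(open("D.json"));t0=c();k=0;Z=.161;stillc=0
while c()-t0<dur:
    s=env.read_state();t=s["clock"];f=env.grab_frame("wrist");q=yellow(f)
    err=None
    if q is not None and (q[0]>1200):
        D.append((t,*q[1]));err=np.hypot(*(s["position"][:2]-q[1]))
    M=np.array([x for x in D if x[0]>D[-1][0]-2.5]);w=M[:,1:]-A
    ph=np.unwrap(np.arctan2(w[:,1],w[:,0]));r=np.median(np.hypot(*w.T)[-5:])
    T=M[:,0]-t
    if D[0][0]>0: a,b,ph0=np.polyfit(T,ph,2)
    if abs(b)<.35: a,b,ph0=np.polyfit(T[-4:],ph[-4:],1).tolist() and (0.,*np.polyfit(T[-4:],ph[-4:],1))
    now=c()-t;p0=env.read_state()["position"]
    Tm=.35 if k or abs(p0[2]-Z)<.01 else .8
    te=now+Tm+.1
    if a*b<0: te=min(te,-b/(2*a))
    an=a*te*te+b*te+ph0
    tgt=np.r_[A+r*np.array([np.cos(an),np.sin(an)]),Z]
    dist=np.linalg.norm(tgt-p0)
    print(f"{t:.2f} err {-1 if err is None else err*1e3:.0f}mm area {0 if q is None else q[0]:.0f} px {None if q is None else np.round(q[2])} r {r:.4f} w {b:.2f} a {a:.3f} z {s['position'][2]:.3f}")
    json.dump(D,open("D.json","w"))
    if len(ph)>4 and np.ptp(ph[-4:])<.004 and dist<.004:
        print("at rest");break
    if dist<.002: env.dwell(.3)
    else: env.move_straight(tgt,rate=max(dist/Tm,.004))
    k+=1
cv2.imwrite(f"pics/tr{int(t*10)}.png",f["image"]);print("pic",int(t*10),c())
E
python3 track.py 2.5
```

```text
13.67 err 43mm area 1791 px [342. 220.] r 0.0905 w 1.15 a -0.052 z 0.280
14.67 err 9mm area 4448 px [317. 213.] r 0.0902 w 1.11 a -0.032 z 0.162
15.22 err 9mm area 4410 px [307. 221.] r 0.0897 w 1.08 a -0.029 z 0.161
15.77 err 7mm area 4312 px [310. 230.] r 0.0855 w 1.04 a -0.032 z 0.161
pic 157 16.3083
```

```bash
python3 track.py 28
```

```text
16.31 err 3mm area 4312 px [317. 228.] r 0.0832 w 0.99 a -0.038 z 0.161
16.86 err 3mm area 4346 px [316. 226.] r 0.0834 w 0.93 a -0.044 z 0.161
17.41 err 3mm area 4352 px [316. 225.] r 0.0834 w 0.85 a -0.058 z 0.161
17.96 err 5mm area 4294 px [314. 228.] r 0.0846 w 0.75 a -0.070 z 0.161
18.50 err 7mm area 4237 px [314. 233.] r 0.0861 w 0.68 a -0.067 z 0.161
19.04 err 7mm area 4248 px [318. 235.] r 0.0877 w 0.64 a -0.056 z 0.161
19.58 err 5mm area 4260 px [321. 233.] r 0.0899 w 0.59 a -0.050 z 0.161
20.12 err 2mm area 4290 px [323. 228.] r 0.0907 w 0.54 a -0.050 z 0.161
20.68 err 2mm area 4298 px [324. 225.] r 0.0907 w 0.49 a -0.048 z 0.161
21.23 err 2mm area 4345 px [323. 224.] r 0.0907 w 0.44 a -0.047 z 0.161
21.77 err 3mm area 4370 px [323. 222.] r 0.0900 w 0.40 a -0.043 z 0.161
22.32 err 3mm area 4390 px [321. 222.] r 0.0896 w 0.37 a -0.038 z 0.161
22.88 err 2mm area 4388 px [320. 223.] r 0.0889 w 0.39 a 0.000 z 0.161
23.43 err 4mm area 4314 px [315. 229.] r 0.0883 w 0.35 a 0.000 z 0.161
23.98 err 4mm area 4288 px [316. 230.] r 0.0878 w 0.30 a 0.000 z 0.161
24.52 err 5mm area 4268 px [317. 231.] r 0.0872 w 0.26 a 0.000 z 0.161
25.07 err 5mm area 4259 px [317. 232.] r 0.0867 w 0.21 a 0.000 z 0.161
25.62 err 5mm area 4258 px [318. 232.] r 0.0863 w 0.16 a 0.000 z 0.161
26.18 err 5mm area 4248 px [318. 233.] r 0.0857 w 0.12 a 0.000 z 0.161
26.52 err 4mm area 4284 px [319. 231.] r 0.0855 w 0.08 a 0.000 z 0.161
26.88 err 3mm area 4268 px [319. 231.] r 0.0852 w 0.05 a 0.000 z 0.161
27.23 err 4mm area 4272 px [319. 231.] r 0.0852 w 0.01 a 0.000 z 0.161
27.77 err 1mm area 4315 px [321. 227.] r 0.0852 w 0.00 a 0.000 z 0.161
at rest
pic 277 27.825
```

Run:
```python
from workcell import env
from h import *
env.dwell(1.0)
for k in range(2):
    s=env.read_state();f=env.grab_frame("wrist");q=yellow(f);print(s["clock"],np.round(q[1],4),s["position"].round(4),s["force"].round(2),q[2]);env.dwell(.7)
g=env.grab_frame("side")["image"];cv2.imwrite("pics/fin.png",np.vstack([cv2.resize(f["image"],(480,300)),g[140:320,180:420][:,:].repeat(2,1)[:, :480]]))
```

```text
28.825 [ 0.5504 -0.1599] [ 0.5512 -0.1603  0.161 ] [-0.69  0.25 -0.82] (320.6688537597656, 227.11602783203125)
29.575 [ 0.5504 -0.1599] [ 0.5511 -0.1603  0.161 ] [ 0.13  0.14 -0.19] (320.6061706542969, 227.1639404296875)
```

View pics/fin.png

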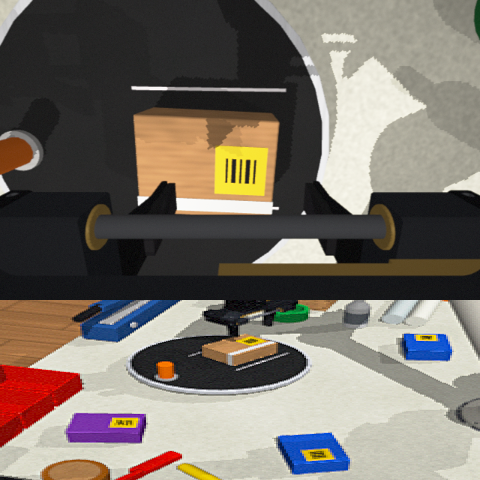

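The disc is at rest. The tag sits centred under the gripper, the parcel still lies between its white lines, and nothing else looks disturbed.

```bash
python3 -c "
from workcell import env
env.close_job()"
```

```text
the job is handed in; nothing more can be done
```

The job is done and handed in at about 30 s on the robot's clock. I pushed the orange post with the shut fingers, counterclockwise, lifted clear and opened the gripper. I then followed the yellow tag with the wrist camera until the disc stopped by itself at about 27 s.

- **Speed:** I measured 1.2 rad/s about 4 s after the push. Working back with the observed slowing gives roughly 1.6 rad/s at release, about a quarter turn per second. I did not measure the release speed directly.
- **Hover:** From 14.7 s to rest, at turning speeds from 1.1 rad/s down to 0, the tool centre was 1–9 mm off the tag in every picture. I took a picture about every half second, so the offset between pictures was not seen. The fingertips were about 5 cm above the tag.
- **Last checks:** Two pictures 0.75 s apart showed the tag unmoved and the tool centre about 1 mm off it. The wrist force was about 1 N or less. The parcel still lies between its white lines, and nothing else in view looks moved.
- **Disagreements:** The trained networks' positions were off by up to about 5 cm from each other and from the pictures. I used my own pixel rays from the top and wrist cameras instead; those agreed to a few millimetres. The arm hid the tag from the top camera right after the push, so the first speed reading had to come from the wrist camera.

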